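Let a loaded board tray run down the roller track and catch it softly

ROBOT

A 7-joint arm with a two-finger parallel gripper is mounted at the origin on the work surface. World frame = base frame: x ahead of the robot, y to its left, z up, the work surface at z = 0. Lengths are in m, angles in rad, forces in N, time in s.
With the tool pointing down it reaches from about 0.35 to 0.9 m from the base axis. Payload 8.1 kg.
Tool frame: the origin (TCP) lies at the very end of the fingers, on their centre line; the grasp point (between the pads) lies 19 mm behind it; z points along the fingers, y is the line along which they close (so a half turn about z gives the same grasp; the last joint's range is limited). The gripper opens to 92 mm and grips with 3 to 60 N. Pads are 19 mm wide; open, the fingers measure 130 mm over their backs; the gripper's body (75 mm by 190 mm) begins 47 mm behind the grasp point.
Start: joints at [-1.245, 0.434, 0.025, 1.573, -0.012, 1.134, -0.075], TCP at [0.26, 0.568, 0.227] pointing down, gripper open.
Joint ranges: [-2.62, 2.62], [-0.44, 2.09], [-1.27, 1.32], [0.08, 2.57], [-1.32, 4.46], [0.12, 2], [-2.74, 2.74]. Speed limits (rad/s): [2.22, 2.22, 3.01, 3.01, 3.14, 3.14, 3.14].

INTERFACE

Orientations are given as a rotation vector (axis times angle).
In Python, from cell import observe, get_image, sign_off, find_in, trace, place_of gives the robot as it stands. The module is installed in compiled form; this text tells all that it offers.
- The arm moves only by the shell command python3 -m handwheel 'ROWS' [OPENING] [FORCE]. ROWS is JSON, a list of rows, each a list of 6 numbers: the shift along the tool's x, y, z each as a share of 0.02 m, from -1 to 1, then the turn, a rotation vector about the tool's x, y, z each as a share of 4 degrees, from -1 to 1. A call has 1 to 8 rows; each row shifts and turns the commanded pose from where the row before left it, along the tool's axes as they then stand; what a row does not reach is not made up. A row lasts 1/12 s, in which the tool goes at most 41.7 mm and 7.16 degrees, less where a joint would pass 70% of its speed; a pose out of reach is approached as far as the arm can. A call with a number of a shift or a turn outside -1 to 1 is refused whole. A call with a gripper value outside its range is refused whole. OPENING is the opening, from 0 (shut) to 1 (fully open), set as the call begins (- or left out, the last holds). The fingers move at their own pace and stop on an object; FORCE is the grip in N (left out, the last holds). Time passes only in rows, so rows that do not move let the fingers close. It gives the time, the measured TCP pose, the force, the opening and the grip force at its end, in the units of the state.
- observe(): the state, without advancing time (a new reading comes with each control period).
- get_image(name): name is "scene" or "top"; returns a dict with "image" (480x640x3 uint8, red, green, blue), "fx", "fy", "cx", "cy" (pixels), "k1" (the pictures are not rectified: a ray, as slopes to the right and down, at radius r is drawn at 1 + k1 r^2 times it, then the intrinsics apply), "position" and "orientation" of the camera in the world. Camera axes: x right, y down, z forward; pixel columns grow to the right and rows downward; lengths in m; the calibration is good to about 2 mm. A picture is of the moment at which its call begins. There is no depth.
- sign_off(): hands the job in; it is judged then, once.
Trained networks look in the newest picture that a camera, given by its name, has taken for a name from the list of things; names that differ only in an ending like _2 or _b are one class to them, and where a whole thing is asked for, a point or a joint stands for the part that bears it (a point fixed in the world has none). Each returns a list of dicts, best first, with "score" (0 to 1); they miss things now and then, are a little off and sometimes report something else, mostly with a low value. They report only what shows in the picture. A call takes as long as a camera call. They do not tell look-alikes from the thing itself.
- find_in(label, camera): "rect" ([centre column, centre row, width, height] as shares, 0 to 1, of the picture: columns of its width, rows of its height, round what is visible of it).
- trace(label, camera): "region" (480x640 bool, what is visible of it) and "rect" ([centre column, centre row, width, height] as shares, 0 to 1, of the picture: columns of its width, rows of its height, round what is visible of it).
- place_of(label, camera): "point" ([column, row] as shares, 0 to 1, of the picture: columns of its width, rows of its height: a listed point, or the origin of a listed thing).
The state is a dict: "clock": time; "joints": joint angles; "dq": joint speeds; "joint_efforts": joint torques, N m; "position": TCP position; "ee_rot": TCP orientation; "force": force on the tool from outside, world axes, zero at the start; "ft_torque": the same for the moment, N m; "width": opening from 0.0 (shut) to 1.0 (fully open); "gripper_force": force on a finger pad.
Only numpy, scipy, OpenCV 4.12 (cv2) and the standard library are available. Lean on these libraries where they do the work, as an engineer would, in place of code of your own. Each camera call takes 0.05 s, during which the arm holds its last target. There are 200 camera calls.

TASK

Press the release lever's pad down fully so that the wheeled board tray rolls off down the sloping track, and let it run by itself until its upright plate has passed the pair of light-barrier posts. Then catch it gently with the hand: bring it to a standstill for about half a second clearly short of the end stop (at least 3 cm), without toppling or touching the two tall capacitors that stand loose on it, and after that ease it down against the end stop and leave it resting there. Leave the reel, the jar and the screwdriver alone.

Things in the scene. Friction and masses are not known exactly. Their poses are not given: they have to be found in the camera images.
- track: Fixed sloping track, aluminium side rails and two steel strips, 585 mm long, 115 mm wide. Origin on the table (z 0) below the waiting tray's middle; x level and downhill, y left, z up. Strip surface at z = 75 mm at x = 0, falling 75 mm per m; rails rise 6 mm over it. A freed tray starts at about 0.3 m/s2 and levels off near 0.2 to 0.27 m/s (time constant 0.5 s); it never stays still on the slope.
- light_barrier (a point): Middle between the two small black light-barrier posts, at x = 160 mm of the track, 107 mm above the table. The posts stand 68 mm either side of the track's middle, their tops 116 mm above the table.
- stop_face (a point): Middle of the uphill face of the black end stop, x = 460 mm of the track: a block 18 mm thick across the lower end, on which the tray's front edge finally rests. Its top is 88 mm above the table, level with the deck of the tray when it rests there.
- release (a joint): Release lever, a rocker shaft along the track's left (+y) side, 75 mm off its middle, 70 mm above the table. 0: its catch blocks the tray's front left corner. Pressing the pad down turns it to at most 0.55 rad; the tray is free from about 0.3 rad. Friction holds it where it is left; about 2 N on the pad move it. Lift off the pad before moving sideways.
- pad (a point): Middle of the top of the lever's black pad (50 mm along the track, 44 mm across): at x = 240 mm of the track, 137 mm left of its middle, 115 mm above the table when not pressed. Fully pressed it is about 38 mm lower, 14 mm further out, and leans 0.55 rad outwards.
- tray: Loose grey tray on four 36 mm wheels, 160 mm long, 100 wide, 0.4 kg (0.3 to 0.52). Origin: middle, at wheel-bottom level; x downhill. Level deck at z = 42 mm, green board uphill. Its upright plate, 8 mm thick, 60 wide, 50 high over the deck, has its downhill face at x = +24 mm; then a bare apron to the front edge at +80 mm, room for a hand. Starts at track x = 0, rests on the stop at 380 mm.
- plate (a point): Centre of the downhill face of the tray's upright plate, 25 mm above the deck and 24 mm downhill of the tray's origin: the place to catch it.
- cap_a: Tall grey capacitor, 20 mm diameter, 70 mm high, on a 16 mm foot, 30 g, standing loose on the tray 40 mm uphill of the tray's origin, 25 mm left of its middle. Origin: centre of its underside, z along the can. A sudden speed change of the tray of about 0.15 m/s, or slowing at over 2 m/s2, topples it.
- cap_b: The same kind of capacitor, 25 mm right of the tray's middle.
- solder_reel: Bystander: reel of solder wire with red flanges, 64 mm diameter, 50 mm high, left of the track near its upper end. Origin at the centre of its underside.
- flux_jar: Bystander: small jar, 48 mm diameter, 70 mm high, left of the track near its lower end. Origin at the centre of its underside.
- driver: Bystander: screwdriver lying on the table right of the track (robot's side). Origin at its middle, on its underside.
Not all that is in view belongs to the job. What is shaped like the tray but turquoise is not meant.

How it is judged:
On the way, in this order (a step that is already met when the one before it is completed fails the run):
1. the release lever is pressed down (value of joint release above 0.35 rad), for 0.05 s.
2. the tray's plate has passed the light barrier, rolling by itself, not touched (x of plate in the frame of light_barrier above 0 m and linear speed of tray above 0.12 m/s and contact force between the fingers and tray below 0.05 N), for 0.05 s.
3. the tray is at a standstill clearly short of the end stop (linear speed of tray below 0.04 m/s and x of tray in the frame of track below 0.36 m and contact force between the fingers and tray above 0.01 N), for 0.25 s.
At the end, for the whole second after the job is handed in: The tray rests on the track against the end stop (within 7 mm), at rest and let go, and both capacitors still stand upright on it (tilt under 0.1 rad) (x of tray in the frame of track above 0.373 m and z of tray in the frame of track below 0.056 m and linear speed of each of tray, cap_a, cap_b below 0.02 m/s and angle between each of cap_a, cap_b's own z axis and vertical below 0.1 rad and z of each of cap_a, cap_b in the frame of tray above 0.037 m); the robot touches nothing.
It fails at once if a capacitor topples (tilt over 0.4 rad) (angle between any of cap_a, cap_b's own z axis and vertical above 0.4 rad).
It fails at once if the robot touches a capacitor (contact force between any of the arm, the fingers and cap_a above 0.3 N or contact force between any of the arm, the fingers and cap_b above 0.3 N).
It fails at once if the robot touches the tray before its plate has passed the light barrier (x of plate in the frame of light_barrier below -0.01 m and contact force between any of the fingers, the arm and tray above 0.5 N).
It fails at once if the reel, the jar or the screwdriver is moved by more than 3 cm (distance of any of solder_reel, flux_jar, driver from where it was at the start of the episode above 0.03 m).
It also fails if it takes over 38 s, if anything falls off the work surface, if the arm or the gripper's body presses on something with over 40 N, if the wrist force passes 120 N, or if a joint passes its speed limit or range.

## Working session

There is one attempt and no reset: what is moved stays moved. The work goes in short steps, Python scripts to look and compute and a shell command to move; the robot and the scene stay as the last step left them, time stands still between calls to the robot, and variables do not carry over. Pictures are saved under pics/ and viewed, at most 10 in all, crops included, and the job is handed in when it is done.

```bash
mkdir -p pics
cat > h.py <<'E'
import numpy as np, cv2
from scipy.spatial.transform import Rotation as R
from cell import *
def cam(n):
    d=get_image(n); o=np.array(d['orientation'],float)
    d['R']=R.from_rotvec(o).as_matrix() if o.shape==(3,) else (o if o.shape==(3,3) else R.from_quat(o).as_matrix())
    d['p']=np.array(d['position']); d['K']=np.array([[d['fx'],0,d['cx']],[0,d['fy'],d['cy']],[0,0,1]]); d['D']=np.array([d['k1'],0,0,0.])
    return d
def proj(d,P):
    P=np.atleast_2d(P).astype(float); rv=cv2.Rodrigues(d['R'].T)[0]
    return cv2.projectPoints(P,rv,-d['R'].T@d['p'],d['K'],d['D'])[0][:,0]
def onz(d,uv,z):
    s=cv2.undistortPoints(np.array([[uv]],float),d['K'],d['D'])[0,0]
    v=d['R']@np.array([s[0],s[1],1]); return d['p']+v*(z-d['p'][2])/v[2]
def save(d,f): cv2.imwrite(f,cv2.cvtColor(d['image'],cv2.COLOR_RGB2BGR))
E
python3 - <<'E'
from h import *
s=observe(); print({k:np.round(v,3) for k,v in s.items()})
for c in('scene','top'):
    d=cam(c); save(d,f'pics/{c}0.png'); print(c,np.round(d['p'],3),np.round(d['orientation'],4),d['fx'],d['k1'])
    for l in('track','light_barrier','stop_face','pad','tray','plate','cap_a','solder_reel','flux_jar','driver'):
        print(l,[(round(r['score'],2),np.round(np.array(r['point'])*[640,480],1)) for r in place_of(l,c)[:3]])
E
```

```text
{'clock': np.float64(0.0), 'joints': array([-1.245,  0.435,  0.025,  1.574, -0.012,  1.134, -0.075]), 'dq': array([-0.001,  0.   , -0.001, -0.   ,  0.001, -0.   ,  0.001]), 'joint_efforts': array([-0.0000e+00, -6.6784e+01,  9.8500e-01, -3.1447e+01, -6.1000e-02,
        4.3000e-02,  0.0000e+00]), 'position': array([0.26 , 0.568, 0.226]), 'ee_rot': array([-6.680e-01, -3.069e+00,  2.000e-03]), 'force': array([ 0.471,  0.12 , -1.182]), 'ft_torque': array([-0.016,  0.008,  0.019]), 'gripper_force': np.float64(0.0), 'width': np.float64(1.003)}
scene [0.887 0.554 0.857] [-0.7859 -2.7093  0.8749] 444.29251742877585 -0.057240150824338955
track [(0.65, array([390.2, 285.6]))]
light_barrier [(0.94, array([353.1, 208.3]))]
stop_face [(0.81, array([283.8, 133. ]))]
pad [(0.8, array([280.4, 203.8]))]
tray [(0.7, array([521.9, 344.6])), (0.6, array([393. , 264.2])), (0.47, array([244.1, 189.5]))]
plate [(0.9, array([543.8, 337.2])), (0.78, array([390.5, 237.5])), (0.26, array([390.7, 285.2]))]
cap_a [(0.67, array([421.8, 264.9])), (0.65, array([399.2, 277. ])), (0.19, array([277.5, 208.9]))]
solder_reel [(0.81, array([325.1, 309.2])), (0.66, array([396.4, 263.3]))]
flux_jar [(0.85, array([241.8, 189.8]))]
driver [(0.63, array([427.2, 243.9]))]
top [0.492 0.083 1.411] [-2.2115  2.1672 -0.0708] 488.14857461651917 -0.11669312985747633
track [(0.42, array([414.9, 215.8]))]
light_barrier [(0.62, array([321.8, 267.6]))]
stop_face []
pad [(0.79, array([352.2, 215.5]))]
tray [(0.93, array([262.7, 267.3])), (0.81, array([176.9, 313. ]))]
plate [(0.88, array([271.7, 267.8])), (0.66, array([159.4, 316.8])), (0.26, array([352.8, 215.3]))]
cap_a [(0.56, array([243.6, 277.9])), (0.45, array([247.9, 256.1]))]
solder_reel [(0.82, array([277.2, 215.1]))]
flux_jar [(0.62, array([413.4, 217.8])), (0.17, array([278.8, 214. ]))]
driver [(0.63, array([282. , 316.7]))]
```

View pics/scene0.png

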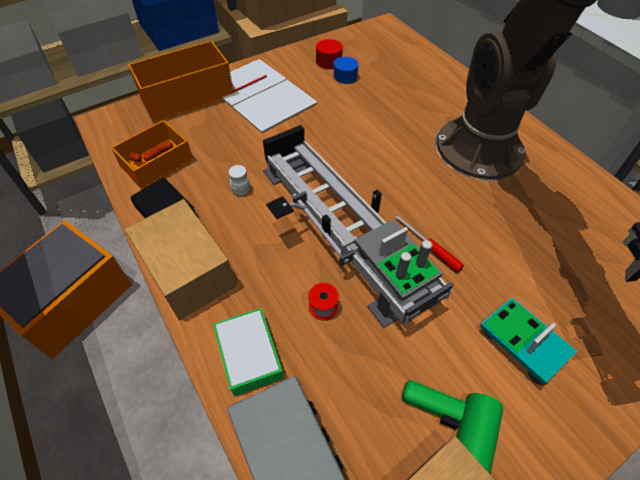

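View pics/top0.png

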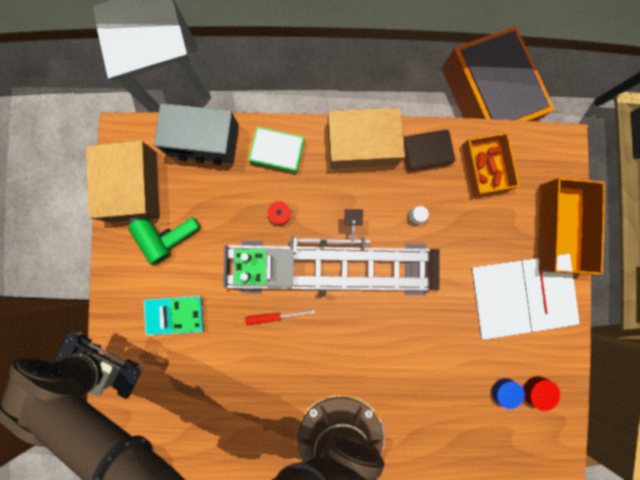

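The scene shows the grey tray at the upper end of the track (about 393,264), with both caps on the green board. The black pad is at (280,205), the posts at about (326,222) and (376,200), and the end stop at (284,140). In the top view downhill runs to the right, the pad is at (352,216) and the teal decoy at (173,315). Next I fit the track pose.

```bash
cat >> h.py <<'E'
def Tw(q,P):
    c,s=np.cos(q[2]),np.sin(q[2]); P=np.atleast_2d(P); return np.c_[q[0]+c*P[:,0]-s*P[:,1],q[1]+s*P[:,0]+c*P[:,1],P[:,2]]
E
python3 - <<'E'
from h import *
from scipy.optimize import least_squares
S,T=cam('scene'),cam('top')
L={'lb':[.16,0,.107],'stop':[.46,0,.0645],'pad':[.24,.137,.115],'tray':[0,0,.075],'plate':[.024,0,.142]}
ob=[(S,'lb',353.1,208.3),(S,'stop',283.8,133),(S,'pad',280.4,203.8),(S,'tray',393,264.2),(S,'plate',390.5,237.5),
(T,'lb',321.8,267.6),(T,'pad',352.2,215.5),(T,'tray',262.7,267.3),(T,'plate',271.7,267.8)]
f=lambda q:np.concatenate([proj(d,Tw(q,L[n]))[0]-[u,v] for d,n,u,v in ob])
r=least_squares(f,[.43,.25,-1.57],loss='soft_l1'); print(np.round(r.x,4)); print(np.round(r.fun.reshape(-1,2) if len(r.fun)==18 else r.fun,1))
np.save('q.npy',r.x)
for d,n in((S,'scene'),(T,'top')):
    im=d['image'].copy()
    pts=[[.24+a,.137+b,.115] for a in(-.025,.025) for b in(-.022,.022)]+[[.46,a,.088] for a in(-.05,.05)]+[[.16,a,.116] for a in(-.068,.068)]+[[a,b,.117] for a in(-.08,.08) for b in(-.05,.05)]
    for u,v in proj(d,Tw(r.x,pts)): im[int(round(v)),int(round(u))]=[255,0,255]
    x0,y0=(240,110) if n=='scene' else (210,190)
    cv2.imwrite(f'pics/{n}1.png',cv2.cvtColor(cv2.resize(im[y0:y0+(210 if n=="scene" else 120),x0:x0+(230 if n=="scene" else 240)],None,fx=2.7,fy=2.7,interpolation=0),cv2.COLOR_RGB2BGR))
print(Tw(r.x,[[.24,.15,.115],[.3,0,.1],[.38,0,.05]]).round(4))
E
cd pics; python3 -c "
import cv2,numpy as np
a=cv2.imread('scene1.png');b=cv2.imread('top1.png');
c=np.zeros((a.shape[0]+b.shape[0],648,3),'u1') if 0 else None
w=648;p=lambda i:np.pad(i,((0,0),(0,w-i.shape[1]),(0,0)));m=np.vstack([p(a),p(b)]);m=cv2.resize(m,None,fx=.67,fy=.67);cv2.imwrite('fit.png',m);print(m.shape)"
```

```text
[ 0.4897  0.2188 -1.5577]
[[-1.3 -2.5]
 [ 0.7  9.2]
 [-1.1  2. ]
 [ 2.   1.1]
 [ 1.7  1.2]
 [ 2.   0.2]
 [ 1.9  1.1]
 [ 2.4  0. ]
 [-0.  -0.4]]
[[ 0.6429 -0.0192  0.115 ]
 [ 0.4937 -0.0812  0.1   ]
 [ 0.4947 -0.1612  0.05  ]]
(597, 434, 3)
```

View pics/fit.png

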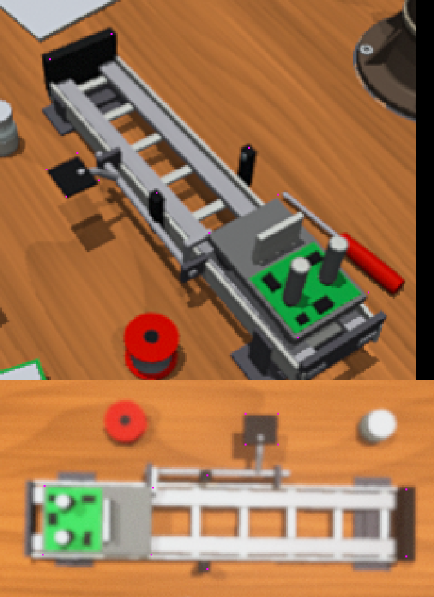

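```bash
python3 -m handwheel '[[0,0,-0.2,0,0,1],[0,0,-0.2,0,0,1],[0,0,-0.2,0,0,1],[0,0,-0.2,0,0,1],[0,0,-0.2,0,0,1],[0,0,-0.2,0,0,1],[0,0,0,0,0,1],[0,0,0,0,0,1]]' 0 20
```

```text
clock: 1.87
position: [0.2599, 0.5686, 0.2511]
ee_rot: [-1.493, -2.764, -0.001]
force: [0.5, 0.4, -0.5]
width: 0.468
gripper_force: 0.0
```

The overlay marks fall on the pad corners, post tops, stop corners and deck corners to within a few mm, so I accept the fit. Downhill is about world −y, with the track origin at (0.490, 0.219).

```bash
python3 -m handwheel '[[0,0,0,0,0,1],[0,0,0,0,0,1],[0,0,0,0,0,1],[0,0,0,0,0,1],[0,0,0,0,0,1],[0,0,0,0,0,1],[0,0,0,0,0,1],[0,0,0,0,0,1]]' >/dev/null
python3 -m handwheel '[[-1,0.5,0,0,0,0.2],[-1,0.5,0,0,0,0],[-1,0.6,0,0,0,0],[-1,0.6,0,0,0,0],[-1,0.6,0,0,0,0],[-1,0.6,0,0,0,0],[-1,0.6,0,0,0,0],[-1,0.6,0,0,0,0]]'
python3 -m handwheel '[[-1,0.7,0,0,0,0],[-1,0.7,0,0,0,0],[-1,0.7,0,0,0,0],[-1,0.7,0,0,0,0],[-1,0.7,0,0,0,0],[-1,0.7,0,0,0,0],[-1,0.7,0,0,0,0],[-1,0.7,0,0,0,0]]'
python3 -m handwheel '[[-1,0.8,0,0,0,0],[-1,0.8,0,0,0,0],[-1,0.8,0,0,0,0],[-1,0.8,0,0,0,0],[-1,0.8,0,0,0,0],[-1,0.8,0,0,0,0],[-1,0.8,0,0,0,0],[-1,0.8,0,0,0,0]]'
cat >> h.py <<'E'
def tcp():
    s=observe(); q=np.load('q.npy'); Rm=R.from_rotvec(s['ee_rot']).as_matrix(); p=s['position']; c,si=np.cos(q[2]),np.sin(q[2])
    d=np.array(p[:2])-q[:2]; print('t',round(s['clock'],2),'track xyz',np.round([c*d[0]+si*d[1],-si*d[0]+c*d[1],p[2]],4),'F',np.round(s['force'],1),'toolx az-uphill deg',round(np.degrees(np.arctan2(Rm[1,0],Rm[0,0])-q[2]-np.pi),2),'tilt',np.round(Rm[2],3))
E
python3 -c "from h import *;tcp()"
```

```text
clock: 3.2
position: [0.3544, 0.4086, 0.2509]
ee_rot: [-2.209, -2.234, -0.001]
force: [0.7, 0.1, 0.1]
width: 0.01
gripper_force: 0.0
clock: 3.87
position: [0.4682, 0.2498, 0.2509]
ee_rot: [-2.209, -2.234, -0.001]
force: [0.5, 0.5, -0.0]
width: 0.005
gripper_force: 0.0
clock: 4.53
position: [0.5981, 0.0913, 0.2508]
ee_rot: [-2.209, -2.234, -0.0]
force: [-0.2, 0.5, -0.6]
width: 0.003
gripper_force: 0.0
t 4.53 track xyz [0.1289 0.1067 0.2508] F [-0.2  0.5 -0.6] toolx az-uphill deg -0.11 tilt [ 0.  0. -1.]
```

```bash
python3 -m handwheel '[[-1,0.36,0,0,0,0],[-1,0.36,0,0,0,0],[-1,0.36,0,0,0,0],[-1,0.36,0,0,0,0],[-1,0.36,0,0,0,0],[-1,0.36,0,0,0,0],[0,0,0.5,0,0,0],[0,0,0.5,0,0,0]]' >/dev/null
python3 -m handwheel '[[0,0,1,0,0,0],[0,0,1,0,0,0],[0,0,1,0,0,0],[0,0,1,0,0,0],[0,0,0.8,0,0,0],[0,0,0,0,0,0]]'
python3 - <<'E'
from h import *
tcp(); d=cam('scene'); im=d['image'][90:290,200:460]; cv2.imwrite('pics/pre.png',cv2.cvtColor(cv2.resize(im,None,fx=2.5,fy=2.5),cv2.COLOR_RGB2BGR))
E
```

```text
clock: 5.7
position: [0.6391, -0.0252, 0.1306]
ee_rot: [-2.203, -2.232, 0.006]
force: [-0.9, 0.7, -0.5]
width: 0.006
gripper_force: 0.0
t 5.7 track xyz [0.2459 0.1462 0.1306] F [-0.9  0.7 -0.5] toolx az-uphill deg -0.01 tilt [ 0.001 -0.007 -1.   ]
```

View pics/pre.png

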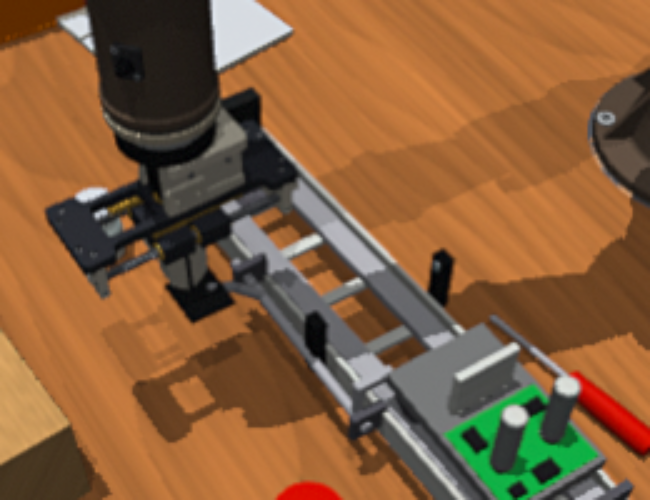

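The closed fingers stand right above the pad and the tray is still held. I'll set up a tray tracker, calibrate it, then press.

```bash
cat >> h.py <<'E'
def meas():
    d=cam('top'); t=observe()['clock']; q=np.load('q.npy'); i=d['image'].astype(int); m=(i[...,1]>i[...,0]+35)&(i[...,1]>i[...,2]+35)
    v,u=np.nonzero(m); s=cv2.undistortPoints(np.c_[u,v].astype(float)[:,None],d['K'],d['D'])[:,0]
    r=np.c_[s,np.ones(len(s))]@d['R'].T; z=.117; c,si=np.cos(q[2]),np.sin(q[2])
    for _ in range(4):
        P=d['p']+r*((z-d['p'][2])/r[:,2])[:,None]; D=P[:,:2]-q[:2]; x=c*D[:,0]+si*D[:,1]; y=-si*D[:,0]+c*D[:,1]; z=.117-.075*(x+.0)
    k=(abs(y)<.05)&(x>-.12)&(x<.45); x=x[k]; print('t',round(t,2),'n',k.sum(),'uphill,med,down',np.round(np.percentile(x,[3,50,97]),4) if k.any() else None)
    return d
E
python3 -c "from h import *;meas()"
python3 -m handwheel '[[0,0,0.9,0,0,0],[0,0,0.8,0,0,0],[0,0,0.55,0,0,0]]'
python3 -c "from h import *;tcp();meas()"
```

```text
t 5.8 n 983 uphill,med,down [-0.0752 -0.0322  0.0041]
clock: 6.05
position: [0.6447, -0.0268, 0.0911]
ee_rot: [2.205, 2.231, 0.007]
force: [6.3, -0.2, 3.9]
width: 0.006
gripper_force: 2.8
t 6.05 track xyz [0.2475 0.1518 0.0911] F [ 6.3 -0.2  3.9] toolx az-uphill deg -0.08 tilt [ 0.     0.006 -1.   ]
t 6.1 n 980 uphill,med,down [-0.0744 -0.0301  0.0063]
```

```bash
python3 -m handwheel '[[0,0,-1,0,0,0],[0,-0.6,-0.5,0,0,0],[-0.3,-1,0,0,0,0],[-0.3,-1,0,0,0,0],[-0.3,-1,0,0,0,0],[-0.3,-1,0,0,0,0]]'
python3 -c "from h import *;tcp();meas()"
```

```text
clock: 6.6
position: [0.5497, -0.0521, 0.1208]
ee_rot: [2.208, 2.234, 0.002]
force: [0.1, -0.1, -0.9]
width: 0.009
gripper_force: 0.0
t 6.6 track xyz [0.2717 0.0564 0.1208] F [ 0.1 -0.1 -0.9] toolx az-uphill deg -0.09 tilt [ 0.     0.001 -1.   ]
t 6.65 n 991 uphill,med,down [-0.0113  0.033   0.0698]
```

```bash
python3 -m handwheel '[[-0.2,-1,0.2,0,0,0],[-0.2,-1,0.2,0,0,0],[0,-0.8,0.1,0,0,0]]'
python3 -c "from h import *;tcp();meas()"
```

```text
clock: 6.9
position: [0.4933, -0.0614, 0.1104]
ee_rot: [2.21, 2.233, 0.001]
force: [-0.8, 0.2, 0.7]
width: 0.003
gripper_force: 0.0
t 6.9 track xyz [ 2.802e-01 -1.000e-04  1.104e-01] F [-0.8  0.2  0.7] toolx az-uphill deg -0.16 tilt [ 0.     0.001 -1.   ]
t 6.95 n 983 uphill,med,down [0.0467 0.0912 0.1283]
```

```bash
python3 -m handwheel '[[0,0,0,0,0,0],[0,0,0,0,0,0],[0,0,0,0,0,0],[0,0,0,0,0,0]]'
python3 -c "from h import *;tcp();meas()"
```

```text
clock: 7.28
position: [0.4954, -0.0607, 0.1101]
ee_rot: [2.208, 2.233, 0.001]
force: [0.0, -0.0, 0.5]
width: -0.002
gripper_force: 0.0
t 7.28 track xyz [0.2795 0.0021 0.1101] F [ 0.  -0.   0.5] toolx az-uphill deg -0.09 tilt [-0.     0.001 -1.   ]
t 7.33 n 956 uphill,med,down [0.1303 0.1712 0.209 ]
```

```bash
python3 -m handwheel '[[-0.3,0,0,0,0,0],[-0.5,0,0,0,0,0],[-0.6,0,0,0,0,0],[-0.65,0,0,0,0,0],[-0.6,0,0,0,0,0],[-0.45,0,0,0,0,0],[-0.3,0,0,0,0,0],[-0.15,0,0,0,0,0]]'
python3 -c "from h import *;tcp();meas()"
python3 -m handwheel '[[0,0,0,0,0,0],[0,0,0,0,0,0],[0,0,0,0,0,0],[0,0,0,0,0,0],[0,0,0,0,0,0],[0,0,0,0,0,0]]'
python3 - <<'E'
from h import *
tcp();meas();d=cam('scene'); im=d['image'][60:260,200:460]; cv2.imwrite('pics/caught.png',cv2.cvtColor(cv2.resize(im,None,fx=2.5,fy=2.5),cv2.COLOR_RGB2BGR))
E
```

```text
clock: 8.0
position: [0.4949, -0.1333, 0.1097]
ee_rot: [2.211, 2.232, -0.0]
force: [0.3, 1.1, 0.2]
width: 0.008
gripper_force: 0.1
t 8.0 track xyz [0.3521 0.0006 0.1097] F [0.3 1.1 0.2] toolx az-uphill deg -0.21 tilt [-0. -0. -1.]
t 8.05 n 882 uphill,med,down [0.2415 0.2794 0.3231]
clock: 8.55
position: [0.4951, -0.1316, 0.1097]
ee_rot: [-2.208, -2.234, -0.0]
force: [-0.4, -0.1, -0.3]
width: 0.003
gripper_force: 0.1
t 8.55 track xyz [0.3504 0.0008 0.1097] F [-0.4 -0.1 -0.3] toolx az-uphill deg -0.09 tilt [ 0. -0. -1.]
t 8.6 n 866 uphill,med,down [0.2388 0.2766 0.3204]
```

View pics/caught.png

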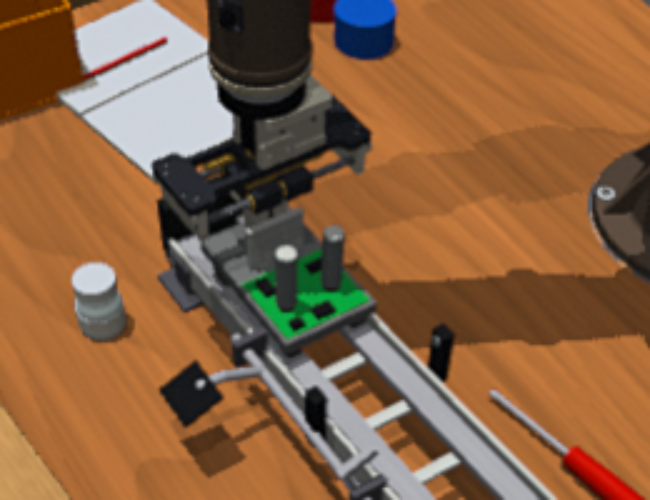

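The tray stands against the fingers at x ≈ 0.315 with both capacitors upright (near (287,280) and (333,260) in the crop), and the pad stays pressed down. Now I ease it down.

```bash
python3 -m handwheel '[[-0.1,0,0,0,0,0],[-0.15,0,0,0,0,0],[-0.2,0,0,0,0,0],[-0.2,0,0,0,0,0],[-0.2,0,0,0,0,0],[-0.2,0,0,0,0,0],[-0.2,0,0,0,0,0],[-0.2,0,0,0,0,0]]' >/dev/null
python3 -m handwheel '[[-0.2,0,0,0,0,0],[-0.2,0,0,0,0,0],[-0.2,0,0,0,0,0],[-0.2,0,0,0,0,0],[-0.2,0,0,0,0,0],[-0.15,0,0,0,0,0],[-0.1,0,0,0,0,0],[-0.1,0,0,0,0,0]]'
python3 -c "from h import *;tcp();meas()"
python3 -m handwheel '[[-0.1,0,0,0,0,0],[-0.1,0,0,0,0,0],[-0.1,0,0,0,0,0],[-0.1,0,0,0,0,0],[-0.1,0,0,0,0,0],[-0.1,0,0,0,0,0],[-0.1,0,0,0,0,0],[-0.1,0,0,0,0,0]]'
python3 -c "from h import *;tcp();meas()"
```

```text
clock: 9.98
position: [0.4957, -0.1881, 0.1097]
ee_rot: [2.209, 2.233, 0.0]
force: [0.5, -0.5, 0.4]
width: 0.005
gripper_force: 0.1
t 9.98 track xyz [0.4069 0.0006 0.1097] F [ 0.5 -0.5  0.4] toolx az-uphill deg -0.13 tilt [ 0.  0. -1.]
t 10.03 n 870 uphill,med,down [0.2958 0.3314 0.3783]
clock: 10.7
position: [0.4958, -0.2041, 0.1097]
ee_rot: [-2.209, -2.234, -0.0]
force: [-0.2, 0.1, -0.3]
width: 0.005
gripper_force: 0.0
t 10.7 track xyz [0.4229 0.0006 0.1097] F [-0.2  0.1 -0.3] toolx az-uphill deg -0.12 tilt [ 0.  0. -1.]
t 10.75 n 866 uphill,med,down [0.3013 0.3369 0.3839]
```

```bash
python3 -m handwheel '[[0,0,-0.3,0,0,0],[0,0,-0.8,0,0,0],[0,0,-1,0,0,0],[0,0,-1,0,0,0],[-0.5,0,-1,0,0,0],[-1,0,-1,0,0,0],[-1,0,-1,0,0,0],[-1,0,-0.5,0,0,0]]'
python3 - <<'E'
from h import *
tcp();meas();d=cam('scene'); im=d['image'][60:260,200:460]; cv2.imwrite('pics/end.png',cv2.cvtColor(cv2.resize(im,None,fx=2.5,fy=2.5),cv2.COLOR_RGB2BGR));meas()
E
```

```text
clock: 11.42
position: [0.4973, -0.275, 0.2448]
ee_rot: [2.206, 2.232, 0.002]
force: [0.6, -0.3, 0.4]
width: 0.007
gripper_force: 0.0
t 11.42 track xyz [0.4938 0.0011 0.2448] F [ 0.6 -0.3  0.4] toolx az-uphill deg -0.09 tilt [-0.001  0.003 -1.   ]
t 11.47 n 908 uphill,med,down [0.3013 0.3397 0.3839]
t 11.57 n 909 uphill,med,down [0.3013 0.3397 0.3839]
```

View pics/end.png

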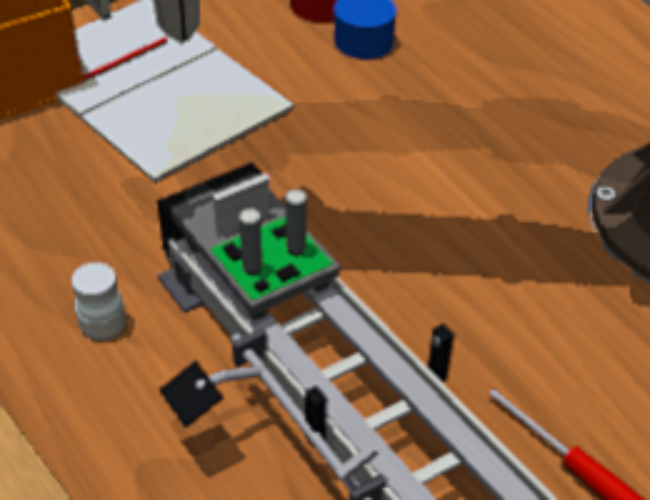

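The tray rests on the end stop and no longer moves. Both capacitors are upright (near (250,243) and (296,222) in the crop), and the hand is clear.

```bash
python3 -c "from cell import *;print(sign_off())"
```

```text
the job is handed in; nothing more can be done
None
```

I handed the job in at about 11.6 s: the tray was released, rolled untouched past the light barrier and was held still for about half a second some 6 cm short of the stop. It now rests on the stop with both capacitors upright; no verdict came back.

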